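# Hold a frame rail against the sprung back plate for screwing

### The arm

A 6-joint arm with a two-finger parallel gripper is mounted at the origin on the work surface. World frame = base frame: x ahead of the robot, y to its left, z up, the work surface at z = 0. Lengths are in m, angles in rad, forces in N, time in s.
With the tool pointing down it reaches from about 0.25 to 0.775 m from the base axis. Payload 4 kg.
Tool frame: the origin (TCP) lies midway between the tips of the shut fingers; the grasp point (between the pads) lies 19 mm behind it; y points along the fingers, x is the direction in which the jaws open and shut, and the axes are right-handed (so a half turn about y gives the same grasp; the last joint's range is limited). The gripper opens to 94 mm and grips with 3 to 60 N. Pads are 16 mm wide; open, the fingers measure 119 mm over their backs; the gripper's body (75 mm by 177 mm) begins 78 mm behind the grasp point.
Start: joints at [-1.401, 0.087, 1.371, -0, 1.684, -0.103], TCP at [0.148, -0.53, 0.206] pointing down, gripper open.
Joint ranges: [-3.1, 3.1], [-0.76, 2.03], [0.27, 2.55], [-1.08, 4.22], [0.17, 2.65], [-2.57, 2.57]. Speed limits (rad/s): [2.79, 2.79, 3.14, 3.14, 3.14, 3.14].

### API

Orientations are given as [roll, pitch, yaw] about the fixed x, y, z axes, in that order (R = Rz(yaw) Ry(pitch) Rx(roll)).
In Python, from workcell import env, imaging, job, recognise gives the robot as it stands.
- The arm moves only by the tool play_rows, never from a script. Its argument "rows" is text: rows parted by semicolons, each of 4 numbers parted by spaces: the shift along the tool's x, y, z in cm, then the turn about the tool's y in rad. A call has 1 to 5 rows; each row shifts and turns the commanded pose from where the row before left it, along the tool's axes as they then stand; what a row does not reach is not made up. A row lasts 1/8 s, in which the tool goes at most 62.5 mm and 10.7 degrees, less where a joint would pass 70% of its speed; a pose out of reach is approached as far as the arm can. A call is refused whole if a number of a shift passes 6.25 or a number of a turn 0.188, either way. A call with a gripper value outside its range is refused whole. "gripper" is the opening, from 0 (shut) to 1 (fully open), set as the call begins (left out, the last holds). The fingers move at their own pace and stop on an object; the grip force is fixed at half the most. Time passes only in rows, so rows that do not move let the fingers close. It gives the time, the measured TCP pose, the force and the opening at its end, in the units of the state.
- env.read_state(): the state, without advancing time (a new reading comes with each control period).
- imaging.grab_frame(name): name is "scene" or "top" or "wrist"; returns a dict with "img" (480x640x3 uint8, red, green, blue), "fx", "fy", "cx", "cy" (pixels), "view" (4x4, takes a point from world to camera coordinates); the wrist camera has in their place "hand_eye" (4x4, takes a point from camera to tool coordinates, whose origin is the TCP and whose axes are the tool frame's). Camera axes: x right, y down, z forward; pixel columns grow to the right and rows downward; lengths in m; the calibration is good to about 2 mm. A picture is of the moment at which its call begins: read the wrist's pose just before it. There is no depth.
- job.close_job(): hands the job in, once; it reports no verdict.
Trained networks look in the newest picture that a camera, given by its name, has taken for a name from the list of things; names that differ only in an ending like _2 or _b are one class to them, and where a whole thing is asked for, a point or a joint stands for the part that bears it (a point fixed in the world has none). Each returns a list of dicts, best first, with "p" (0 to 1); they miss things now and then, are a little off and sometimes report something else, mostly with a low value. They report only what shows in the picture. A call takes as long as a camera call.
- recognise(camera, target): "box" ([left, top, width, height] as shares, 0 to 1, of the picture: columns of its width, rows of its height, round what is visible of it).
The state is a dict: "t": time; "joints": joint angles; "qd": joint speeds; "joint_torque": joint torques, N m; "eef_pos": TCP position; "tcp_rot": TCP orientation; "ft_force": force on the tool from outside, world axes, zero at the start; "torque": the same for the moment, N m; "width": opening from 0.0 (shut) to 1.0 (fully open).
Only numpy, scipy, OpenCV 4.12 (cv2) and the standard library are available. Lean on these libraries where they do the work, as an engineer would, in place of code of your own. Each camera call takes 0.05 s, during which the arm holds its last target. There are 200 camera calls.

### The job

Clear the two wood offcuts off the jig bed into the blue scrap bin, then stand the pine rail on the bed flat against the jig's sprung back plate, its ends level with the plate's ends, and press until the red pointers stand in the middle of the green bands (about 10 mm of travel). Hold it there steadily for a couple of seconds and finish while still pressing, as a third hand for the colleague who will screw it: do not let go. Never drive the plate to the end of its travel, and leave the mug, the glue bottle and the screwdriver where they are.

Things in the scene. Friction and masses are not known exactly. Their poses are not given: they have to be found in the camera images.
- jig: Fixed screwing jig: plywood bed 300 (x) by 260 (y) mm, 12 mm thick; origin under its centre on the bench. Its +x points from the open front edge, nearest the robot, to the back plate and the grey housing behind it (housing: from 113 to 151 mm along +x, 190 mm long in y, top 20 mm above the bed). On the housing's top, near both ends, is a green band, 9 mm wide along x.
- pad (a point): Black rubber facing, 150 mm long (along y), 4 mm thick, of the aluminium back plate, which it rides on; plate and pad reach 24 mm above the bed. Origin: middle of the pad's front face at bed height, 85 mm along the jig's +x from its origin when the plate is out. Axes parallel to the jig's; the face looks to -x. The plate's pad and bar are 12 mm thick together.
- plate (a joint): How far the back plate is pushed in along the jig's +x, m: 0 out (rest), 0.020 end of travel. A spring of 0.9 N per mm without preload pushes it back out (9 N at 10 mm). Two thin red pointers on it stand in the green bands from 0.0055 to 0.0145.
- rail: The same rail as point rail_c; this origin lies at the centre of its underside.
- rail_c (a point): Centre of the loose pine rail, 32 mm thick (its x), 150 mm long (its y), 56 mm tall (z), about 0.15 kg, standing on the bed near its front edge, askew. It sticks out 32 mm above the back plate and can be gripped across its thickness there.
- offcut1_c (a point): Centre of the dark wood offcut, 44 (its x) by 30 (y) by 24 (z) mm, loose on the bed between rail and back plate.
- offcut2_c (a point): Centre of the mid-brown stepped wood offcut, 38 (its x) by 30 (y) by 28 (z) mm, its upper 12 mm only 22 mm long at the -x end (-19 to +3 mm); loose on the bed between rail and back plate.
- bin: Blue open scrap bin, fixed to the bench on the left or the right of the jig: 150 by 150 mm, 80 mm high, walls 4 mm; origin at the centre of its underside.
- mug_c (a point): White mug, 80 mm across, 95 mm high, handle at its +y; centre half-way up. Leave alone.
- glue_c (a point): Yellow glue bottle, 60 mm across, 150 mm high; centre half-way up. Leave alone.
- driver_grip (a point): Handle of a screwdriver lying on the bench with a red handle, blade along its +x. Leave alone.

How it is judged:
On the way, in this order (a step that is already met when the one before it is completed fails the run):
1. both offcuts are in the bin (x of offcut1_c in the frame of bin between -0.075 and 0.075 m and y of offcut1_c in the frame of bin between -0.075 and 0.075 m and z of offcut1_c in the frame of bin between 0 and 0.08 m and x of offcut2_c in the frame of bin between -0.075 and 0.075 m and y of offcut2_c in the frame of bin between -0.075 and 0.075 m and z of offcut2_c in the frame of bin between 0 and 0.08 m), for 0.2 s.
2. the rail is pressed flat against the back plate, pointers in the green, for a second (value of joint plate between 0.0055 and 0.0145 m and contact force between rail and plate between 4 and 15 N and velocity of joint plate between -0.01 and 0.01 m/s and angle between the x axis of rail_c and the x axis of pad, either way round below 0.06 rad and angle between rail_c's own z axis and vertical below 0.07 rad and y of rail_c in the frame of pad between -0.012 and 0.012 m and z of rail_c in the frame of jig between 0.035 and 0.045 m and contact force between any of the fingers, the arm and rail above 2 N), for 1 s.
At the end, for the whole second after the job is handed in: Both offcuts lie in the bin. The robot still presses the rail, upright on the bed (within 5 mm and 4 degrees), flat against the pad (within 3.4 degrees), its ends level with the plate's within 12 mm, with the plate steady, pushed in 5.5 to 14.5 mm and 4 to 15 N between rail and pad (all of step 1 and all of step 2); the arm keeps its last pose, push and grip.
It fails at once if the plate is driven to the end of its travel (value of joint plate above 0.0188 m).
It fails at once if the mug, the glue bottle or the screwdriver is moved by more than 30 mm (distance of any of mug_c, glue_c, driver_grip from where it was at the start of the episode above 0.03 m).
It also fails if it takes over 72 s, if anything falls off the work surface, if the arm or the gripper's body presses on something with over 40 N, if the wrist force passes 120 N, or if a joint passes its speed limit or range.

## Working session

There is one attempt and no reset: what is moved stays moved. The work goes in short steps, Python scripts to look and compute and a tool call to move; the robot and the scene stay as the last step left them, time stands still between calls to the robot, and variables do not carry over. Pictures are saved under pics/ and viewed, about 8 in all and at most 12, crops included, and the job is handed in when it is done.

Besides the shell and the picture viewer there is one more tool, called after "Call:" in YAML: its name, and indented under it one key for each argument. play_rows: Moves the arm, as the interface text tells. Its arguments: {"type":"object","properties":{"rows":{"type":"string"},"gripper":{"type":"number"}},"required":["rows"]}

```bash
ls; mkdir -p pics
python3 - <<'E'
from workcell import env, imaging, job, recognise
import cv2,numpy as np
s=env.read_state(); print({k:np.round(v,3) for k,v in s.items()})
for c in("top","scene"):
    f=imaging.grab_frame(c); print(c,f["fx"],f["cx"],f["cy"],np.round(f["view"],4).tolist())
    cv2.imwrite(f"pics/{c}0.png",f["img"][:,:,::-1])
    for n in("jig","rail","offcut1_c","offcut2_c","bin","mug_c","glue_c","driver_grip","plate"):
        r=recognise(c,n); print(n,[(np.round(np.array(d["box"])*[640,480,640,480]).tolist(),round(d["p"],2)) for d in r[:2]])
E
```

```text
pics
{'t': np.float64(0.0), 'joints': array([-1.401,  0.088,  1.372, -0.   ,  1.684, -0.103]), 'qd': array([ 0.001, -0.001,  0.   ,  0.001, -0.001,  0.001]), 'joint_torque': array([ 1.0000e-03, -3.4017e+01, -3.0243e+01,  7.2000e-02,  3.3000e-02,
       -0.0000e+00]), 'eef_pos': array([ 0.148, -0.529,  0.204]), 'tcp_rot': array([-1.571,  0.002, -1.298]), 'ft_force': array([-0.293,  0.269, -0.473]), 'torque': array([-0.007, -0.026, -0.034]), 'width': np.float64(0.999)}
top 556.8968249771984 323.79002532949715 238.83065202597572 [[-0.0293, -0.9992, -0.027, 0.0307], [-0.9954, 0.0316, -0.09, 0.571], [0.0908, 0.0243, -0.9956, 1.1866], [0.0, 0.0, 0.0, 1.0]]
jig [([253.0, 172.0, 145.0, 160.0], 0.8)]
rail [([284.0, 267.0, 72.0, 42.0], 0.82), ([135.0, 252.0, 87.0, 89.0], 0.29)]
offcut1_c [([331.0, 219.0, 20.0, 23.0], 0.58), ([283.0, 194.0, 63.0, 25.0], 0.35)]
offcut2_c [([283.0, 242.0, 19.0, 14.0], 0.82), ([251.0, 169.0, 146.0, 163.0], 0.5)]
bin [([136.0, 254.0, 88.0, 88.0], 0.69)]
mug_c [([468.0, 264.0, 61.0, 42.0], 0.87), ([331.0, 220.0, 19.0, 17.0], 0.15)]
glue_c [([157.0, 200.0, 39.0, 31.0], 0.79)]
driver_grip [([486.0, 160.0, 38.0, 81.0], 0.93)]
plate [([278.0, 198.0, 65.0, 22.0], 0.9)]
scene 528.1844574543683 316.918646848391 243.4636812210901 [[-0.3255, 0.9455, 0.0004, 0.1888], [0.796, 0.2742, -0.5396, -0.3813], [-0.5103, -0.1753, -0.842, 1.3203], [0.0, 0.0, 0.0, 1.0]]
jig [([246.0, 204.0, 155.0, 150.0], 0.67)]
rail [([312.0, 213.0, 78.0, 28.0], 0.58)]
offcut1_c [([290.0, 268.0, 21.0, 29.0], 0.67)]
offcut2_c [([352.0, 270.0, 20.0, 23.0], 0.61)]
bin [([457.0, 220.0, 95.0, 96.0], 0.6)]
mug_c [([152.0, 150.0, 59.0, 56.0], 0.82)]
glue_c [([464.0, 320.0, 49.0, 56.0], 0.82)]
driver_grip [([83.0, 219.0, 77.0, 68.0], 0.85)]
plate [([285.0, 299.0, 79.0, 23.0], 0.88)]
```

Run:
```python
import cv2
im=cv2.imread("pics/top0.png")[150:350,120:420]
cv2.imwrite("pics/topc.png",cv2.resize(im,None,fx=2.6,fy=2.6,interpolation=cv2.INTER_CUBIC))
```

```text
(no output)
```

View pics/topc.png

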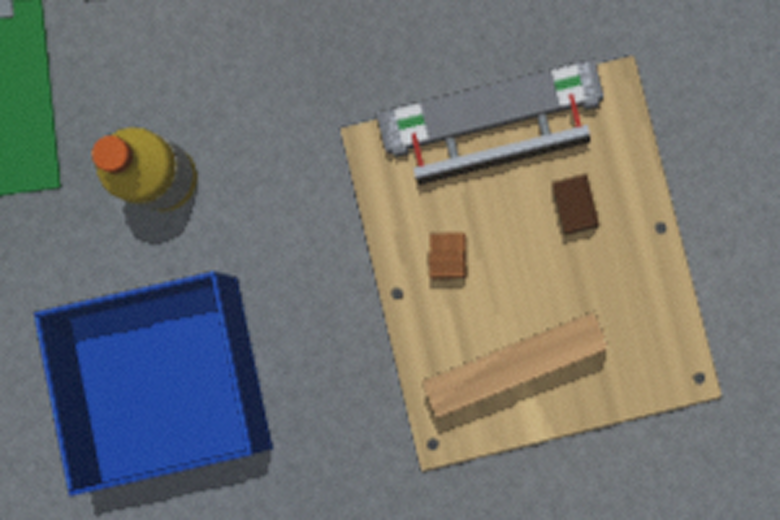

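View pics/scene0.png

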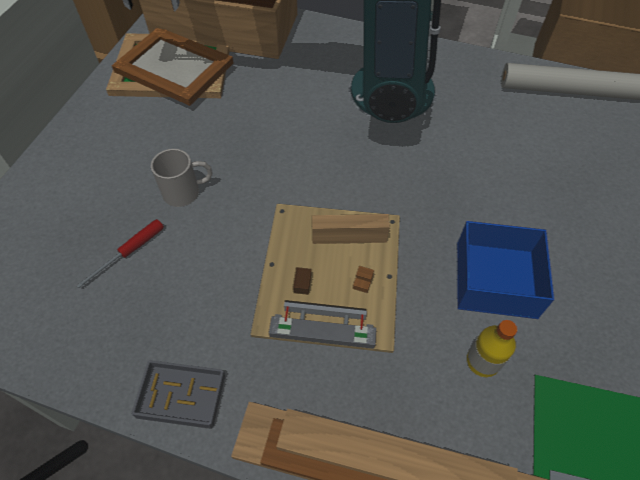

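The top crop shows the jig turned slightly. The bin is to its left, the dark offcut at crop (575,203), the stepped one at (447,257) and the rail at about (515,365). Next I turn these into positions.

```bash
cat > h.py <<'E'
import numpy as np, cv2
from workcell import env, imaging, recognise
from scipy.spatial.transform import Rotation as Ro
def T_tool(s):
    T=np.eye(4);T[:3,:3]=Ro.from_euler('xyz',s["tcp_rot"]).as_matrix();T[:3,3]=s["eef_pos"];return T
def wrist(name=None):
    s=env.read_state();f=imaging.grab_frame("wrist")
    f["view"]=np.linalg.inv(T_tool(s)@np.array(f["hand_eye"]))
    if name: cv2.imwrite("pics/%s.png"%name,f["img"][:,:,::-1])
    return f
def ray(f,u,v,z):
    c=np.linalg.inv(f["view"]);d=c[:3,:3]@[(u-f["cx"])/f["fx"],(v-f["cy"])/f["fy"],1]
    return (c[:3,3]+d*(z-c[2,3])/d[2])
def proj(f,p):
    q=f["view"]@np.append(p,1);return np.array([f["fx"]*q[0]/q[2]+f["cx"],f["fy"]*q[1]/q[2]+f["cy"]])
def rows(s,goal,yaw_y=None):
    "shift in tool axes (cm) to world goal"
    T=T_tool(s);return np.round(T[:3,:3].T@(np.array(goal)-T[:3,3])*100,2)
E
python3 - <<'E'
from h import *
f=imaging.grab_frame("top")
def P(l,z):
    return np.array([ray(f,u/2.6+120,v/2.6+150,z)[:2] for u,v in l])
def show(n,l,z):
    p=P(l,z);(c,sz,a)=cv2.minAreaRect((p*1000).astype(np.float32));print(n,np.round(p,3).tolist(),"c",np.round(p.mean(0),4),np.round(sz),round(a,1))
show("jig",[(343,127),(632,57),(720,397),(422,468)],.012)
show("rail",[(424,380),(597,315),(606,350),(434,412)],.068)
show("oc1",[(553,182),(588,175),(597,225),(564,233)],.036)
show("oc2 hi",[(431,233),(465,233),(465,255),(430,255)],.040)
show("oc2 lo",[(430,255),(465,255),(465,278),(430,278)],.028)
show("bin",[(37,313),(237,275),(271,450),(70,493)],.08)
show("pad",[(417,182),(588,140)],.036)
s=env.read_state();print(np.round(T_tool(s),3)); print(np.round(imaging.grab_frame("wrist")["hand_eye"],3))
E
```

```text
jig [[0.667, 0.171], [0.719, -0.078], [0.429, -0.141], [0.377, 0.11]] c [0.5481 0.0154] [298. 256.] 11.9
rail [[0.45, 0.101], [0.498, -0.04], [0.47, -0.046], [0.425, 0.093]] c [0.461  0.0271] [ 29. 149.] 18.1
oc1 [[0.611, -0.007], [0.616, -0.037], [0.574, -0.043], [0.568, -0.015]] c [ 0.5923 -0.0255] [44. 30.] 10.3
oc2 hi [[0.571, 0.095], [0.57, 0.067], [0.552, 0.067], [0.553, 0.096]] c [0.5617 0.0813] [29. 18.] 88.2
oc2 lo [[0.554, 0.097], [0.553, 0.068], [0.534, 0.069], [0.535, 0.098]] c [0.5439 0.083 ] [29. 19.] 88.2
bin [[0.513, 0.41], [0.539, 0.248], [0.399, 0.222], [0.37, 0.383]] c [0.4551 0.3159] [146. 164.] 10.4
pad [[0.615, 0.106], [0.645, -0.038]] c [0.6301 0.0342] [147.   0.] 102.0
[[ 0.269  0.     0.963  0.148]
 [-0.963 -0.     0.269 -0.53 ]
 [ 0.    -1.     0.     0.206]
 [ 0.     0.     0.     1.   ]]
[[ 1.     0.001 -0.    -0.   ]
 [ 0.    -0.268  0.963 -0.181]
 [ 0.001 -0.963 -0.268  0.077]
 [ 0.     0.     0.     1.   ]]
```

Call:
play_rows:
  rows: "-3.3 0 5.1 0;-3.3 0 5.1 0;-3.3 0 5.1 0;-3.3 0 5.1 0;-3.3 0 5.1 0"
  gripper: 0.6

```text
t: 1.72
eef_pos: [0.3503, -0.3005, 0.2057]
tcp_rot: [-1.57, -0.001, -1.298]
ft_force: [0.5, -1.2, -0.8]
width: 0.599
```

Call:
play_rows:
  rows: "-3.3 0 5.1 0;-3.3 0 5.1 0;-3.3 0 5.1 0;-3.3 0 5.1 0;-3.3 0 5.1 0.08"

```text
t: 2.35
eef_pos: [0.5516, -0.0728, 0.2057]
tcp_rot: [-1.57, -0.001, -1.38]
ft_force: [0.4, -0.5, 0.1]
width: 0.599
```

Run:
```python
from h import *
f=wrist("w1"); s=env.read_state(); print(np.round(s["eef_pos"],3),np.round(s["tcp_rot"],3),s["t"])
for n in("offcut1_c","offcut2_c","rail","plate"):
    for d in recognise("wrist",n)[:2]:
        b=np.array(d["box"])*[640,480,640,480]; print(n,np.round(b),d["p"],np.round(ray(f,b[0]+b[2]/2,b[1]+b[3]/2,.03),3))
```

```text
[ 0.555 -0.067  0.205] [-1.566  0.005 -1.375] 2.4
offcut1_c [257. 130.  43.  56.] 0.87 [ 0.592 -0.027  0.03 ]
offcut2_c [117. 152.  53.  55.] 0.8 [0.553 0.082 0.03 ]
rail [ 87. 259. 192.  80.] 0.85 [0.45  0.038 0.03 ]
rail [539. 311. 100. 138.] 0.61 [ 0.44  -0.357  0.03 ]
plate [109.  34. 196.  62.] 0.66 [0.652 0.04  0.03 ]
```

View pics/w1.png

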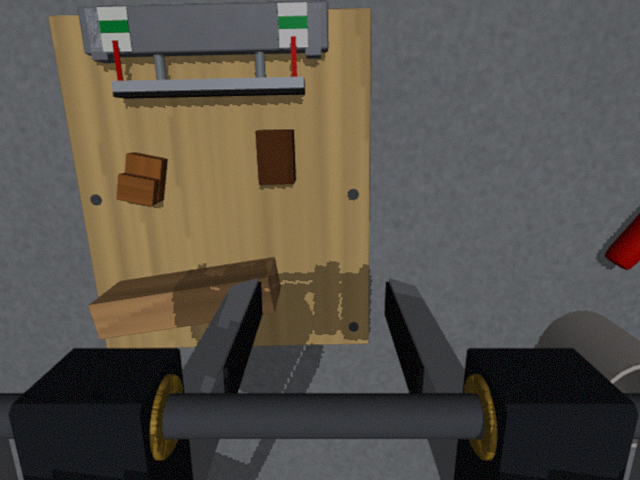

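The wrist picture shows the dark offcut square to the tool, centred at (276,158). The stepped one has its high part toward the robot, with its top around (138,189). The rail top runs from about (92,304) to (275,265), and the pad edge along (113,96)-(304,94).

Run:
```python
from h import *
f=wrist(); s=env.read_state()
def show(n,l,z):
    p=np.array([ray(f,u,v,z)[:2] for u,v in l]);print(n,np.round(p,3).tolist(),np.round(p.mean(0),4),np.round(cv2.minAreaRect((p*1000).astype(np.float32))[1:],1) if len(l)>2 else np.degrees(np.arctan2(*(p[1]-p[0])[::-1])) )
o1=show("o1",[(256,130),(294,130),(296,181),(258,186)],.036)
show("o2hi",[(122,174),(158,177),(154,205),(118,201)],.040)
show("o2lo far",[(127,153),(167,158)],.028)
show("pad",[(113,94),(304,92)],.036)
show("rail",[(92,304),(275,259)],.068)
print(np.round(T_tool(s),4).tolist()); print(rows(s,[.592,-.0265,.03]))
```

```text
Traceback (most recent call last):
ValueError: setting an array element with a sequence. The requested array has an inhomogeneous shape after 1 dimensions. The detected shape was (2,) + inhomogeneous part.
```

Run:
```python
from h import *
f=wrist(); s=env.read_state()
def show(n,l,z):
    p=np.array([ray(f,u,v,z)[:2] for u,v in l]);print(n,np.round(p,3).tolist(),np.round(p.mean(0),4),cv2.minAreaRect((p*1000).astype(np.float32))[1:] if len(l)>2 else np.degrees(np.arctan2(*(p[1]-p[0])[::-1])) )
o1=show("o1",[(256,130),(294,130),(296,181),(258,186)],.036)
show("o2hi",[(122,174),(158,177),(154,205),(118,201)],.040)
show("o2lo far",[(127,153),(167,158)],.028)
show("pad",[(113,94),(304,92)],.036)
show("rail",[(92,304),(275,259)],.068)
print(np.round(T_tool(s),4).tolist()); print(rows(s,[.592,-.0265,.03]))
```

```text
o1 [[0.609, -0.009], [0.615, -0.039], [0.575, -0.047], [0.565, -0.017]] [ 0.5908 -0.0278] ((45.18620300292969, 31.7340030670166), 11.094342231750488)
o2hi [[0.554, 0.093], [0.557, 0.064], [0.533, 0.065], [0.53, 0.095]] [0.5434 0.0793] ((23.78983497619629, 32.87008285522461), 4.578045845031738)
o2lo far [[0.569, 0.096], [0.572, 0.062]] [0.5706 0.079 ] -86.01447077488693
pad [[0.614, 0.106], [0.645, -0.041]] [0.6296 0.0324] -78.33767005967013
rail [[0.448, 0.098], [0.515, -0.043]] [0.4817 0.0274] -64.51036242516261
[[0.1902, -0.0, 0.9817, 0.5498], [-0.9817, -0.0005, 0.1902, -0.0756], [0.0005, -1.0, -0.0001, 0.2056], [0.0, 0.0, 0.0, 1.0]]
[-4.03 17.56  5.08]
```

Call:
play_rows:
  rows: "-4.0 0 4.7 0;0 6.2 0.3 0;0 6.2 0 0;0 3 0 0;0 3.3 0 0"

```text
t: 3.32
eef_pos: [0.5911, -0.0274, 0.0176]
tcp_rot: [-1.571, -0.0, -1.38]
ft_force: [0.5, -0.3, -0.6]
width: 0.599
```

Call:
play_rows:
  rows: "0 0 0 0;0 0 0 0;0 0 0 0;0 0 0 0;0 0 0 0"
  gripper: 0

```text
t: 3.95
eef_pos: [0.5933, -0.0263, 0.021]
tcp_rot: [-1.567, -0.002, -1.378]
ft_force: [-1.0, -1.3, 6.1]
width: 0.315
```

Call:
play_rows:
  rows: "0 -6 0 0;0 -6 0 0;-6 0 -1.2 0;-6 0 -1.2 0;-6 0 -1.2 0"

```text
t: 4.58
eef_pos: [0.5212, 0.1458, 0.1388]
tcp_rot: [-1.57, 0.0, -1.379]
ft_force: [1.2, -0.0, -0.2]
width: 0.317
```

Call:
play_rows:
  rows: "-6 0 -1.2 0;-6 0 -1.2 0;-6 0 -1 0;0 5 0 0;0 1 0 0"

```text
t: 5.2
eef_pos: [0.4511, 0.3137, 0.0748]
tcp_rot: [-1.578, -0.002, -1.376]
ft_force: [0.0, -0.8, 0.2]
width: 0.318
```

Call:
play_rows:
  rows: "0 0 0 0;0 0 0 0;0 0 0 0"
  gripper: 0.6

```text
t: 5.58
eef_pos: [0.4556, 0.3142, 0.0804]
tcp_rot: [-1.568, 0.001, -1.379]
ft_force: [-0.1, -0.7, -0.8]
width: 0.585
```

Call:
play_rows:
  rows: "0 -6 0 0;6 0 1.1 0;6 0 1.1 0;6 0 1.1 0;6 0 1.1 0"

```text
t: 6.2
eef_pos: [0.5445, 0.085, 0.14]
tcp_rot: [-1.568, -0.0, -1.378]
ft_force: [0.5, 0.1, -0.2]
width: 0.602
```

Call:
play_rows:
  rows: "0.85 0 0.1 0.115;0 0 0 0"

```text
t: 6.45
eef_pos: [0.5466, 0.0776, 0.1394]
tcp_rot: [-1.569, 0.0, -1.495]
ft_force: [-0.4, -0.4, -0.1]
width: 0.598
```

Run:
```python
from h import *
P=[env.read_state() for _ in range(1)]
f=wrist("w2"); s=env.read_state(); print(np.round(s["eef_pos"],4),s["t"])
for n in("offcut2_c",):
    for d in recognise("wrist",n)[:2]:
        b=np.array(d["box"])*[640,480,640,480]; print(n,np.round(b),d["p"],np.round(ray(f,b[0]+b[2]/2,b[1]+b[3]/2,.03),3))
im=f["img"][:,:,::-1].copy()
cv2.imwrite("pics/w2.png",im)
```

```text
[0.5463 0.0786 0.1393] 6.5
offcut2_c [293. 192.  48.  63.] 0.72 [0.554 0.083 0.03 ]
```

View pics/w2.png

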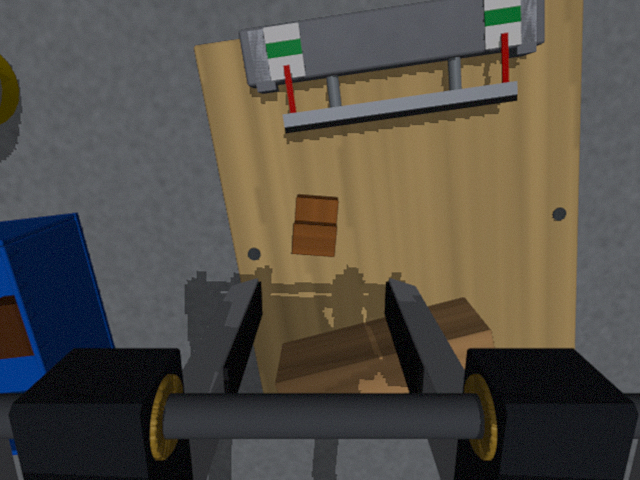

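The dark offcut lies in the bin at the left edge (12,325). The stepped offcut's high top is centred at about (314,239) and is nearly square to the tool.

Run:
```python
from h import *
f=wrist(); s=env.read_state()
print(ray(f,314,239,.04), rows(s,np.append(ray(f,314,239,.04)[:2],.018)))
for a,b,z in(((294,223),(336,226),.04),((298,195),(338,197),.028),((285,130),(517,97),.036)):
    p=[ray(f,*q,z) for q in(a,b)];d=p[1]-p[0];print(p,np.degrees(np.arctan2(d[1],d[0]))+90)
```

```text
[0.54502651 0.08564055 0.04      ] [-0.6  12.1  -0.05]
[array([0.55521465, 0.10008577, 0.04      ]), array([0.55543562, 0.07134959, 0.04      ])] 0.4405662549182523
[array([0.57258711, 0.09917937, 0.028     ]), array([0.57344172, 0.07120381, 0.028     ])] 1.7497645354289517
[array([0.61595886, 0.1100351 , 0.036     ]), array([ 0.64833405, -0.03660454,  0.036     ])] 12.45007009568279
```

Call:
play_rows:
  rows: "-0.4 0 0 0.05;0 6 0 0;0 3 0 0;0 3.1 0 0;0 0 0 0"

```text
t: 7.22
eef_pos: [0.5436, 0.084, 0.0155]
tcp_rot: [-1.575, -0.0, -1.54]
ft_force: [-0.3, 0.5, -0.5]
width: 0.6
```

Call:
play_rows:
  rows: "0 0 0 0;0 0 0 0;0 0 0 0;0 0 0 0;0 0 0 0"
  gripper: 0

```text
t: 7.85
eef_pos: [0.5464, 0.0831, 0.0187]
tcp_rot: [-1.569, 0.0, -1.543]
ft_force: [-0.9, 0.2, 5.9]
width: 0.316
```

Call:
play_rows:
  rows: "0 -6 0 0;0 -6 0 0;-4.5 0 -2.5 0;-4.5 0 -2.5 0;-4.5 0 -2.5 0"

```text
t: 8.48
eef_pos: [0.4659, 0.2167, 0.137]
tcp_rot: [-1.571, -0.0, -1.544]
ft_force: [0.2, -0.9, -0.7]
width: 0.319
```

Call:
play_rows:
  rows: "-4.5 0 -2.5 0;-4.5 0 -2.5 0;0 5 0 0;0 1 0 0;0 0 0 0"

```text
t: 9.1
eef_pos: [0.4141, 0.3036, 0.0766]
tcp_rot: [-1.573, -0.001, -1.544]
ft_force: [1.4, -0.2, 0.2]
width: 0.315
```

Call:
play_rows:
  rows: "0 0 0 0;0 0 0 0;0 0 0 0;0 -6 0 0;0 -6 0 0"
  gripper: 0.6

```text
t: 9.72
eef_pos: [0.4139, 0.304, 0.1983]
tcp_rot: [-1.572, -0.001, -1.543]
ft_force: [1.6, 0.1, -0.1]
width: 0.601
```

Call:
play_rows:
  rows: "5.56 0 0.8 0;5.56 0 0.8 0;5.56 0 0.8 0;5.56 0 0.8 0;5.56 0 0.7 0"
  gripper: 0.7

```text
t: 10.35
eef_pos: [0.4613, 0.0258, 0.1981]
tcp_rot: [-1.569, -0.0, -1.543]
ft_force: [1.2, 0.4, -0.6]
width: 0.701
```

Call:
play_rows:
  rows: "0 0 0 -0.187;0 0 0 -0.187;0 0 0 -0.187;0 0 0 -0.187;0 0 0 -0.187"

```text
t: 10.98
eef_pos: [0.4612, 0.0275, 0.1979]
tcp_rot: [-1.57, -0.001, -0.602]
ft_force: [-0.4, 0.0, 0.2]
width: 0.697
```

Call:
play_rows:
  rows: "0 0 0 -0.187;0 0 0 -0.187;0 0 0 -0.187;0 0 0 -0.187;0 0 0 -0.187"

```text
t: 11.6
eef_pos: [0.4612, 0.0275, 0.1979]
tcp_rot: [-1.571, -0.001, 0.333]
ft_force: [0.3, 0.0, -0.3]
width: 0.701
```

Run:
```python
from h import *
f=wrist("w3"); s=env.read_state(); print(np.round(s["eef_pos"],4),np.round(s["tcp_rot"],3),np.round(s["joints"],2),s["t"])
for n in("rail",):
    for d in recognise("wrist",n)[:2]:
        b=np.array(d["box"])*[640,480,640,480]; print(n,np.round(b),d["p"],np.round(ray(f,b[0]+b[2]/2,b[1]+b[3]/2,.06),3))
```

```text
[0.4612 0.0275 0.1979] [-1.571e+00 -1.000e-03  3.370e-01] [-0.06 -0.11  1.58 -0.    1.67 -0.4 ] 11.65
rail [295. 125.  51. 192.] 0.67 [0.457 0.03  0.06 ]
```

View pics/w3.png

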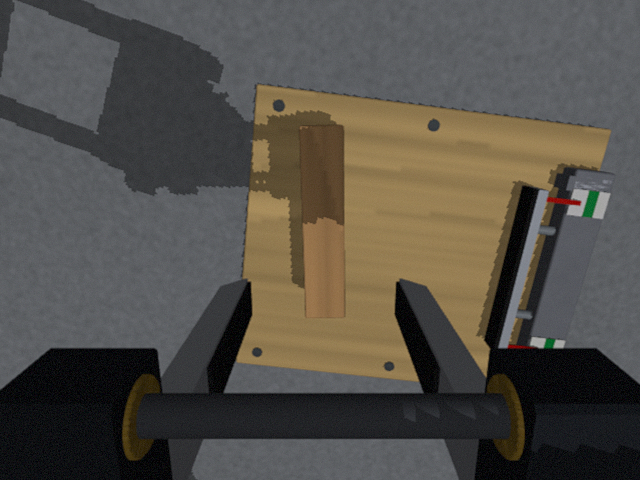

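The rail stands in line with the tool, its top spanning about (300..344, 126) to (306..345, 317). The pad's front top edge runs from (527,185) to (487,340).

Run:
```python
from h import *
f=wrist(); s=env.read_state()
g=lambda q,z:ray(f,*q,z)[:2]
c=np.array([g(q,.068) for q in((300,127),(343,126),(345,317),(306,317))]); print(np.round(c,4).tolist(),c.mean(0))
for i,j in((0,3),(1,2)):
    d=c[i]-c[j];print(np.degrees(np.arctan2(d[1],d[0]))-90, np.hypot(*d))
p=np.array([g((526,186),.036),g((486,342),.036)]);d=p[0]-p[1];print("pad",p,np.hypot(*d),np.degrees(np.arctan2(d[1],d[0]))-90,p.mean(0))
print(np.degrees(s["tcp_rot"][2]),rows(s,np.append(c.mean(0),.048)))
```

```text
[[0.4212, 0.0929], [0.45, 0.1034], [0.5012, -0.0363], [0.4714, -0.0464]] [0.46093241 0.02838031]
19.821775050982936 0.1480539305750583
20.133284880982345 0.14876022383983786
pad [[ 0.60843829  0.10708301]
 [ 0.63701274 -0.03272692]] 0.14270008682469296 11.551071981307459 [0.62272551 0.03717805]
18.55327263275011 [-1.000e-02  1.499e+01  9.000e-02]
```

Call:
play_rows:
  rows: "0 6 0.1 -0.02;0 6 0 0;0 3.6 0 0;0 0 0 0"

```text
t: 12.25
eef_pos: [0.458, 0.0287, 0.0385]
tcp_rot: [-1.568, 0.007, 0.345]
ft_force: [-0.2, -0.3, 0.1]
width: 0.7
```

Call:
play_rows:
  rows: "0 0 0 0;0 0 0 0;0 0 0 0;0 0 0 0;0 0 0 0"
  gripper: 0

```text
t: 12.88
eef_pos: [0.4614, 0.0284, 0.0425]
tcp_rot: [-1.572, -0.002, 0.347]
ft_force: [-1.2, -0.3, 5.2]
width: 0.341
```

Call:
play_rows:
  rows: "0 -0.3 0 0;0 0 0 0.139;4.2 0 -1 0;4.2 0 -1 0;4.1 0 -1 0"

```text
t: 13.5
eef_pos: [0.5899, 0.0251, 0.0434]
tcp_rot: [-1.57, 0.002, 0.208]
ft_force: [0.1, 0.3, -1.0]
width: 0.335
```

Run:
```python
from h import *
f=wrist("w4"); s=env.read_state(); print({k:np.round(s[k],4).tolist() for k in("eef_pos","tcp_rot","ft_force","width","t")})
```

```text
{'eef_pos': [0.5951, 0.0246, 0.0429], 'tcp_rot': [-1.5717, -0.0041, 0.2073], 'ft_force': [5.5387, -0.0538, -1.2366], 'width': 0.339, 't': 13.55}
```

View pics/w4.png

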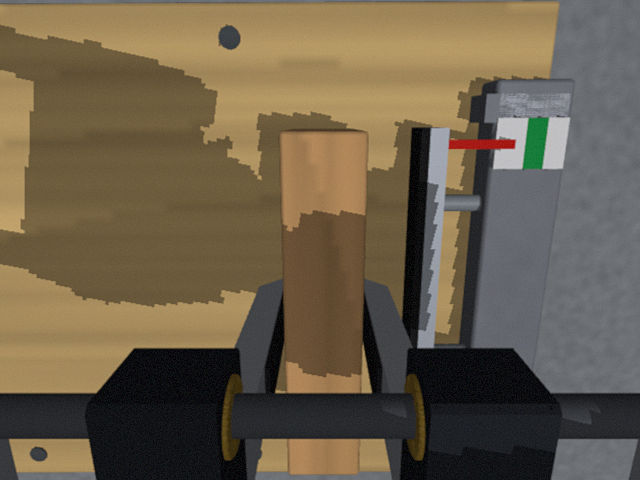

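The rail's far end is at v≈131 and the pad's far end at v≈128. The pad front top edge runs from (412,128) to (404,350). The pointer tip is at (515,144), short of the green band's middle at 536.

Run:
```python
from h import *
f=wrist(); s=env.read_state(); T=T_tool(s)
g=lambda q,z:(T[:3,:3].T@(ray(f,*q,z)-T[:3,3]))[[0,2]]*1000
for n,q,z in(("railL",(281,133),.07),("railL2",(290,470),.07),("railR",(367,133),.07),("railR2",(361,375),.07),("pad",(412,128),.036),("pad2",(404,348),.036),("barR",(449,128),.036),("ptr",(515,144),.034),("bandL",(529,144),.033),("bandR",(549,117),.033),("bandR2",(545,168),.033),("hous",(498,80),.032),("hous2",(470,350),.032)): print(n,np.round(g(q,z),1))
print(s["ft_force"],s["eef_pos"],s["tcp_rot"])
```

```text
railL [-12.5  73.5]
railL2 [-12.2 -72.2]
railR [17.9 73.6]
railR2 [ 18.2 -23.9]
pad [40.8 74.8]
pad2 [ 42.9 -31.1]
barR [56.7 74.9]
ptr [86.9 68. ]
bandL [93.6 68. ]
bandR [100.8  79.5]
bandR2 [102.1  57.5]
hous [77.2 94.7]
hous2 [ 77.5 -34.6]
[-0.53745798  0.67033488 -1.94988594] [0.59205161 0.02472277 0.04280439] [-1.57084090e+00 -1.00808878e-04  2.07620888e-01]
```

Call:
play_rows:
  rows: "0 0.3 0 0;1.0 0 0.1 0;1.0 0 0 0;0 0 0 0;0 0 0 0"

```text
t: 14.22
eef_pos: [0.6075, 0.0301, 0.0425]
tcp_rot: [-1.571, 0.001, 0.208]
ft_force: [-1.1, -0.3, 5.4]
width: 0.336
```

Call:
play_rows:
  rows: "0.3 0 0 0;0.3 0 0 0;0 0 0 0;0 0 0 0;0 0 0 0"

```text
t: 14.85
eef_pos: [0.6123, 0.0311, 0.0426]
tcp_rot: [-1.571, 0.003, 0.208]
ft_force: [-5.7, -0.0, 7.0]
width: 0.337
```

Call:
play_rows:
  rows: "0.2 0 0 0;0.2 0 0 0;0 0 0 0;0 0 0 0;0 0 0 0"

```text
t: 15.48
eef_pos: [0.6159, 0.0318, 0.0426]
tcp_rot: [-1.571, 0.004, 0.208]
ft_force: [-5.5, -1.2, 7.7]
width: 0.339
```

Run:
```python
from h import *
F=[]
for i in range(5):
    f=wrist("w5"); s=env.read_state(); F.append(np.r_[s["ft_force"],s["eef_pos"],s["torque"]])
print(np.round(np.mean(F,0),4),s["t"])
t=imaging.grab_frame("top")["img"][:,:,::-1]; 
cv2.imwrite("pics/v5.png",np.vstack([cv2.resize(f["img"][40:240,200:620,::-1],(760,362)),cv2.resize(t[150:270,240:420],(345,230)).repeat(1,0) if 0 else np.hstack([cv2.resize(t[160:260,120:420],(690,230)),np.zeros((230,70,3),np.uint8)])]))
```

```text
[-5.5919 -0.9718  7.5054  0.6159  0.0318  0.0426 -0.2218  1.0601  0.0309] 15.725
```

View pics/v5.png

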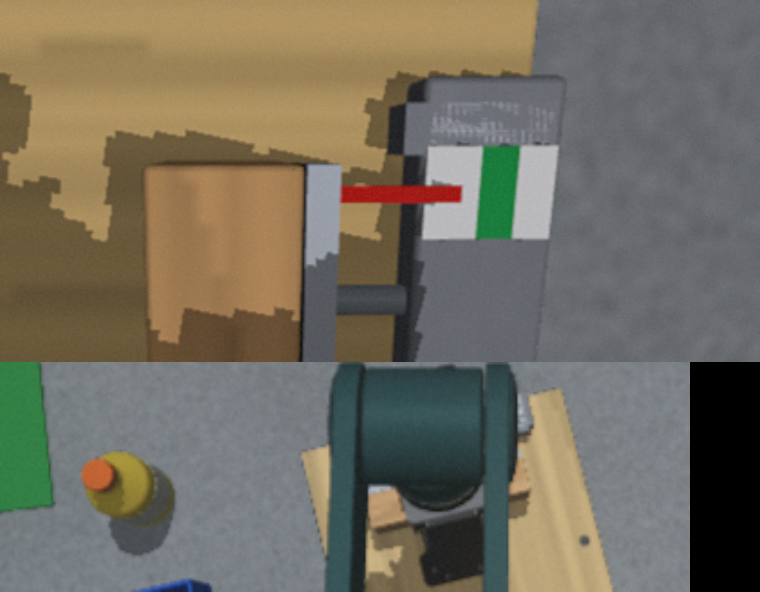

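The rail's face touches the plate with its end level. The pointer tip is at 462 against the band middle at 497 (34 px = 9 mm), so about 9 mm remains.

Call:
play_rows:
  rows: "0.2 0 0 0;0.2 0 0 0;0.1 0 0 0;0 0 0 0;0 0 0 0"

```text
t: 16.4
eef_pos: [0.6189, 0.0325, 0.0426]
tcp_rot: [-1.571, 0.008, 0.209]
ft_force: [-10.4, -2.4, 10.5]
width: 0.337
```

Call:
play_rows:
  rows: "0.2 0 0 0;0.1 0 0 0;0 0 0 0;0 0 0 0;0 0 0 0"

```text
t: 17.02
eef_pos: [0.6209, 0.0329, 0.0426]
tcp_rot: [-1.571, 0.01, 0.209]
ft_force: [-12.0, -2.5, 13.3]
width: 0.343
```

Run:
```python
from h import *
F=[]
for i in range(5):
    f=wrist("w6"); s=env.read_state(); F.append(np.r_[s["ft_force"],s["eef_pos"],s["tcp_rot"]])
print(np.round(np.mean(F,0),4),s["t"])
t=imaging.grab_frame("scene")["img"][:,:,::-1]
cv2.imwrite("pics/v6.png",np.vstack([cv2.resize(f["img"][40:200,200:620,::-1],(760,290)),cv2.resize(t[190:350,240:560],(760,300))]))
```

```text
[-1.1873e+01 -2.4747e+00  1.1865e+01  6.2090e-01  3.2900e-02  4.2600e-02
 -1.5709e+00  1.0400e-02  2.0870e-01] 17.275
```

View pics/v6.png

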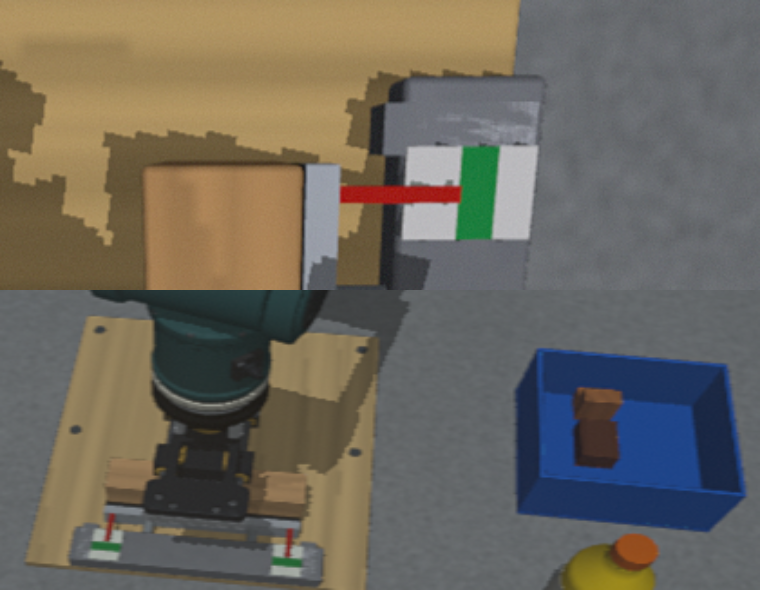

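The pointers stand at the near edge of the green bands (tip 460, band 458–497), and both offcuts are in the bin. About 4.5 mm more is needed.

Call:
play_rows:
  rows: "0.2 0 0 0;0.2 0 0 0;0 0 0 0;0 0 0 0;0 0 0 0"

```text
t: 17.95
eef_pos: [0.6238, 0.0335, 0.0427]
tcp_rot: [-1.571, 0.013, 0.209]
ft_force: [-14.7, -2.3, 13.7]
width: 0.337
```

Call:
play_rows:
  rows: "0.1 0 0 0;0.1 0 0 0;0 0 0 0;0 0 0 0;0 0 0 0"

```text
t: 18.58
eef_pos: [0.625, 0.0338, 0.0427]
tcp_rot: [-1.571, 0.015, 0.209]
ft_force: [-17.1, -3.0, 15.6]
width: 0.341
```

Run:
```python
from h import *
F=[]
for i in range(5):
    f=wrist("w7"); s=env.read_state(); F.append(np.r_[s["ft_force"],s["eef_pos"],s["tcp_rot"]])
print(np.round(np.mean(F,0),4),s["t"])
t=imaging.grab_frame("scene")["img"][:,:,::-1]
cv2.imwrite("pics/v7.png",np.vstack([cv2.resize(f["img"][40:200,200:620,::-1],(760,290)),cv2.resize(t[270:350,240:400],(760,300))]))
```

```text
[-1.57446e+01 -3.55580e+00  1.47627e+01  6.25000e-01  3.38000e-02
  4.27000e-02 -1.57080e+00  1.46000e-02  2.08600e-01] 18.825
```

View pics/v7.png

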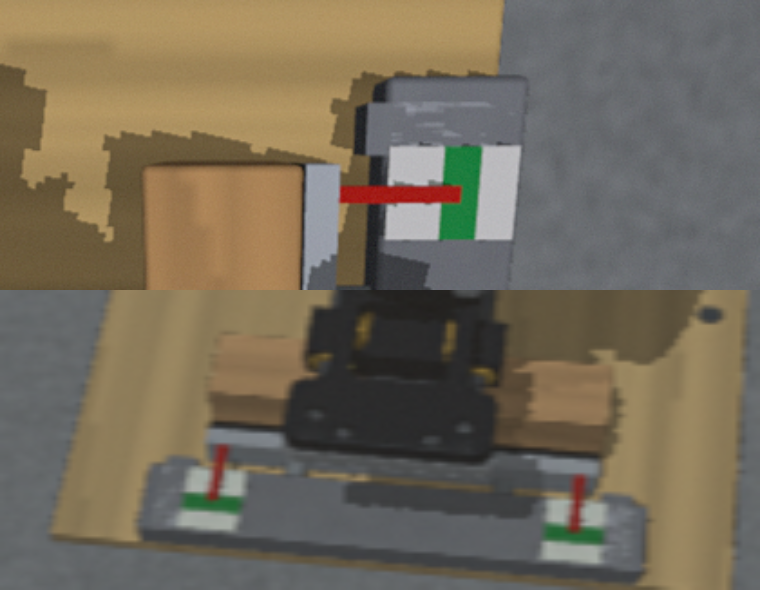

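Both pointers stand in mid-green (tip 460, band 440–481). Now I hold.

Call:
play_rows:
  rows: "0 0 0 0;0 0 0 0;0 0 0 0;0 0 0 0;0 0 0 0"

```text
t: 19.5
eef_pos: [0.625, 0.0338, 0.0427]
tcp_rot: [-1.571, 0.015, 0.209]
ft_force: [-16.7, -3.8, 14.0]
width: 0.338
```

Call:
play_rows:
  rows: "0 0 0 0;0 0 0 0;0 0 0 0;0 0 0 0;0 0 0 0"

```text
t: 20.12
eef_pos: [0.625, 0.0338, 0.0427]
tcp_rot: [-1.571, 0.015, 0.209]
ft_force: [-16.6, -2.9, 15.0]
width: 0.338
```

Call:
play_rows:
  rows: "0 0 0 0;0 0 0 0;0 0 0 0;0 0 0 0;0 0 0 0"

```text
t: 20.75
eef_pos: [0.625, 0.0338, 0.0427]
tcp_rot: [-1.571, 0.015, 0.209]
ft_force: [-16.2, -2.3, 14.6]
width: 0.34
```

Call:
play_rows:
  rows: "0 0 0 0;0 0 0 0;0 0 0 0;0 0 0 0;0 0 0 0"

```text
t: 21.38
eef_pos: [0.625, 0.0338, 0.0427]
tcp_rot: [-1.571, 0.015, 0.209]
ft_force: [-16.3, -3.7, 15.1]
width: 0.341
```

Run:
```python
from h import *
f=wrist("w8"); a=cv2.imread("pics/w7.png").astype(int); print("image diff vs before hold",np.abs(a-f["img"][:,:,::-1]).mean(), (np.abs(a-f["img"][:,:,::-1]).max(2)>60).sum())
s=env.read_state();print(np.round(s["eef_pos"],4),np.round(s["ft_force"],1),s["t"])
from workcell import job
print(job.close_job())
```

```text
image diff vs before hold 2.9285818142361113 0
[0.625  0.0338 0.0428] [-16.6  -3.3  14.1] 21.425
the job is handed in; nothing more can be done
None
```

I put both offcuts in the blue bin and pressed the rail flat against the sprung plate. I held it there for about 2.5 s and handed the job in at 21.4 s with the arm still gripping and pressing.

- **Pointers:** Both stood in the middle of the green bands (about 10 mm of travel, read from the pictures), and the wrist picture and arm position did not change during the hold.
- **Rail:** It was in line with the pad to within about 1°, and its ends were level to within about 1.5 mm when last measured, just before contact. The tool tilted by about 0.015 rad under load. I did not measure the rail's own tilt or height while pressing.
- **Force:** The wrist showed about 16 N along the push. From the travel, the spring should account for about 9 N at the pad. I put the rest down to friction on the bed, because the arm also pressed the rail down with about 15 N. I did not measure the force at the pad itself.
- **Other objects:** Both offcuts showed in the bin in the last scene picture. I steered clear of the mug, glue bottle and screwdriver, but did not measure their positions again at the end.

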